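# Show the welder the two faults in a flange weld

### The arm

A 6-joint arm with a two-finger parallel gripper is mounted at the origin on the work surface. World frame = base frame: x ahead of the robot, y to its left, z up, the work surface at z = 0. Lengths are in m, angles in rad, forces in N, time in s.
With the tool pointing down it reaches from about 0.35 to 0.975 m from the base axis. Payload 4.9 kg.
Tool frame: the origin (TCP) lies on the centre line of the jaws, within the pads' length; the fingertips stand 11 mm ahead of it and the grasp point (between the pads) lies 8 mm behind it (manip.finger_overhang is the distance from the TCP to the fingertips, in m); y points along the fingers, z is the direction in which the jaws open and shut, and the axes are right-handed (so a half turn about y gives the same grasp; the last joint's range is limited). The gripper opens to 85 mm and grips with 20 to 120 N. Pads are 22 mm wide; open, the fingers measure 114 mm over their backs; the gripper's body (76 mm by 85 mm) begins 54 mm behind the grasp point. The pads swing forward as they close: fully open they stand 13 mm farther back than shut.
Start: joints at [1.119, 0.053, 1.613, -0, 1.476, -0.119], TCP at [0.204, 0.591, 0.242] pointing down, gripper open.
Joint ranges: [-3.01, 3.01], [-1.01, 2.22], [0.06, 2.58], [-1.02, 4.17], [0.09, 2.62], [-3.14, 3.14]. Speed limits (rad/s): [2.57, 2.57, 3.14, 3.14, 3.14, 3.14].

### API

Orientations are given as a unit quaternion [w, x, y, z].
In Python, from plant import readout, cams, workorder, manip gives the robot as it stands.
- The arm moves only by the tool play_rows, never from a script. Its arguments are lists of equal length, an entry for each row: "slide": the shift along the tool's x, y, z in cm, a list of three; "yaw": the turn about the tool's y in degrees; "grip": the closure, from -1 (fully open) to 1 (shut), so that 0 is half open. In form: {"slide": [[x, y, z], ...], "yaw": [yaw, ...], "grip": [grip, ...]}. A call has 1 to 12 rows; each row shifts and turns the commanded pose from where the row before left it, along the tool's axes as they then stand; what a row does not reach is not made up. A row lasts 1/10 s, in which the tool goes at most 50 mm and 8.59 degrees, less where a joint would pass 70% of its speed; a pose out of reach is approached as far as the arm can. A call with a gripper value outside its range is refused whole. The fingers move at their own pace and stop on an object; the grip force is fixed at half the most. Time passes only in rows, so rows that do not move let the fingers close. It gives the time, the measured TCP pose, the force and the opening at its end, in the units of the state.
- readout.state(): the state, without advancing time (a new reading comes with each control period).
- cams.grab_frame(name): name is "scene" or "top" or "wrist"; returns a dict with "image" (400x640x3 uint8, red, green, blue), "mtx" (3x3 intrinsics, pixels), "R" (3x3) and "t" (3): a world point X has camera coordinates R X + t; the wrist camera has in their place "mount" (4x4, takes a point from camera to tool coordinates, whose origin is the TCP and whose axes are the tool frame's). Camera axes: x right, y down, z forward; pixel columns grow to the right and rows downward; lengths in m; the calibration is good to about 2 mm. A picture is of the moment at which its call begins: read the wrist's pose just before it. There is no depth.
- workorder.job_done(): hands the job in, once; it reports no verdict.
The state is a dict: "time": time; "joint_pos": joint angles; "joint_vel": joint speeds; "joint_efforts": joint torques, N m; "tool_pos": TCP position; "tool_rot": TCP orientation; "contact_force": force on the tool from outside, world axes, zero at the start; "ft_torque": the same for the moment, N m; "gripper_width": opening from 0.0 (shut) to 1.0 (fully open).
Only numpy, scipy, OpenCV 4.12 (cv2) and the standard library are available. Lean on these libraries where they do the work, as an engineer would, in place of code of your own. Each camera call takes 0.05 s, during which the arm holds its last target.

### The job

One of the two flanged pipe stubs on the welding table has a bad weld round its bore: a stretch of the bead is missing, and further round a brown lump stands proud of the gasket face. Show the welder what to rework, in the order of the repair: point at the gap from above, with the fingertips one to two centimetres over it and not touching, and stay there for two seconds, then point at the lump in the same way. Do not point at the sound stub, touch neither stub nor any tool or part around them, and finish with the hand drawn back well clear, a hand's length or more from the faulty weld.

Things in the scene. Friction and masses are not known exactly. Their poses are not given: they have to be found in the camera images.
- weld_gap (a point): The gap in the bright weld bead of the faulty stub: a dark bare stretch of the joint about 36 mm long and 9 mm wide. The point is the middle of the gap, 42.5 mm from the stub's axis, level with the gasket face (100 mm above the table). z is up. Where a robot points is taken midway between its two fingertips, so point with the fingers closed or centred on the spot.
- weld_lump (a point): The brown lump of burnt excess weld on the same bead, about 20 mm wide and 30 mm along the bead, 76 mm across the bore from the gap. The point is the top of the lump, 7 mm above the gasket face (107 mm above the table). z is up.
- stub_faulty: The faulty stub: a grey steel pipe flange, 200 mm across with eight 18 mm bolt holes, welded on top of a short dark pipe (89 mm across) on whose lower end it stands, 100 mm high in all to the gasket face, 4.4 kg, loose on the table. The bore is 77 mm wide, with the bead round its edge. Origin on its axis at the table; z up; the gap lies along its +x, the lump 126 degrees on from there (anticlockwise from above).
- stub_sound: The sound stub: same sizes as the faulty one, but its bright bead runs unbroken and level all round the bore. Loose. It can stand in either place, left or right. Origin on its axis at the table; z up.
- sound_face (a point): Centre of the sound stub's bore at the level of its gasket face, 100 mm above the table.
- small_flange: A loose bare steel flange lying flat beyond the stubs, 115 mm across, 16 mm thick, four bolt holes, 1.1 kg. Origin under its centre. To be left alone.
- chipping_hammer: A loose welder's chipping hammer lying to the right, 275 mm long, 28 mm high, with a coiled spring-wire handle and a blue head 155 mm across. Origin at the table under its middle, handle towards its -x. To be left alone.
- wire_brush: A loose wire brush lying on its wooden back to the left, brass bristles up, 280 x 28 mm and 35 mm high. Origin at the table under its middle, long along its x. To be left alone.
There are look-alikes about, which are no part of the job. What is shaped like the stub_sound but yellow is not meant. What is shaped like the stub_faulty but purple is not meant.

How it is judged:
By the outcome, as a careful person would: the job done as asked, in the order asked, and still so for the second after the job is handed in, with the robot touching nothing.
It also fails if it takes over 38 s, if anything falls off the work surface, if the arm or the gripper's body presses on something with over 40 N, if the wrist force passes 120 N, or if a joint passes its speed limit or range.

## Working session

There is one attempt and no reset: what is moved stays moved. The work goes in short steps, Python scripts to look and compute and a tool call to move; the robot and the scene stay as the last step left them, time stands still between calls to the robot, and variables do not carry over. Pictures are saved under pics/ and viewed, and the job is handed in when it is done.

Besides the shell and the picture viewer there is one more tool, called after "Emit:" by a JSON object that holds its "op" and its "data", one argument or row to a line. play_rows: Moves the arm, as the interface text tells. Its arguments: {"type":"object","properties":{"slide":{"type":"array","items":{"type":"array","items":{"type":"number"}}},"yaw":{"type":"array","items":{"type":"number"}},"grip":{"type":"array","items":{"type":"number"}}},"required":["slide","yaw","grip"]}

```bash
mkdir -p pics
python3 - <<'E'
from plant import readout,cams,manip
import cv2,pickle
s=readout.state();print({k:s[k] for k in("time","tool_pos","tool_rot","gripper_width")},manip.finger_overhang)
d={}
for n in("top","scene","wrist"):
    f=cams.grab_frame(n);d[n]=f;cv2.imwrite(f"pics/{n}0.png",f["image"][:,:,::-1])
    print(n,{k:f[k] for k in f if k!="image"})
pickle.dump((s,d),open("f0.pkl","wb"))
E
```

```text
{'time': 0.0, 'tool_pos': array([0.20392662, 0.59016408, 0.2410875 ]), 'tool_rot': array([-0.69665088,  0.6980281 , -0.11732307,  0.11691714]), 'gripper_width': 1.0007479976151397} 0.011
top {'mtx': array([[432.48558189,   0.        , 322.64480114],
       [  0.        , 432.48558189, 200.9973022 ],
       [  0.        ,   0.        ,   1.        ]]), 'R': array([[-1.09867002e-02, -9.99939644e-01, -7.08365552e-06],
       [-9.96993812e-01,  1.09548767e-02, -7.67028615e-02],
       [ 7.66983097e-02, -8.35648987e-04, -9.97053996e-01]]), 't': array([-0.00168484,  0.55295495,  1.40907452])}
scene {'mtx': array([[361.35616689,   0.        , 317.34668834],
       [  0.        , 361.35616689, 192.97068704],
       [  0.        ,   0.        ,   1.        ]]), 'R': array([[-0.70466446,  0.70946167, -0.01058958],
       [ 0.56133936,  0.54829096, -0.6198993 ],
       [-0.43398862, -0.44276536, -0.78460991]]), 't': array([ 0.38944176, -0.24716854,  1.3343629 ])}
wrist {'mtx': array([[280.31916911,   0.        , 320.3981489 ],
       [  0.        , 280.31916911, 202.82931222],
       [  0.        ,   0.        ,   1.        ]]), 'mount': array([[ 1.47779784e-03,  9.59183892e-01,  2.82779204e-01,
        -7.21312986e-02],
       [ 6.56090297e-04, -2.82780382e-01,  9.59184458e-01,
        -1.32428017e-01],
       [ 9.99998693e-01, -1.23195203e-03, -1.04720348e-03,
         1.87988041e-05],
       [ 0.00000000e+00,  0.00000000e+00,  0.00000000e+00,
         1.00000000e+00]])}
```

View pics/top0.png

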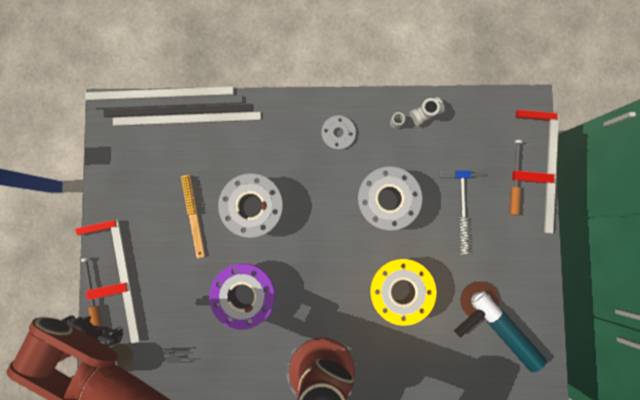

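View pics/scene0.png

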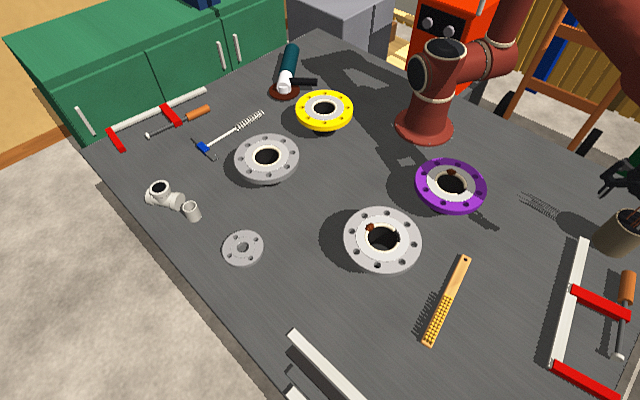

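View pics/wrist0.png

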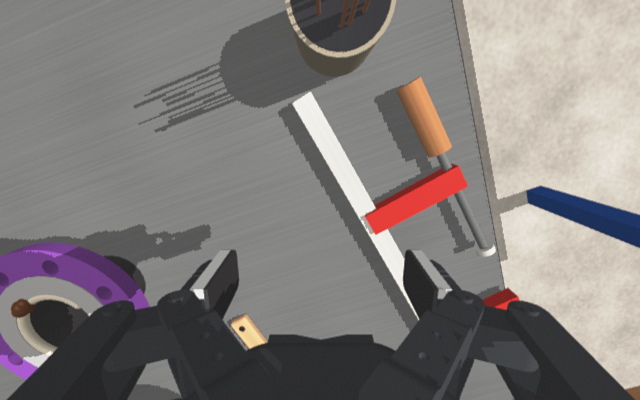

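Candidates: grey left (top px 250,205), which shows a brown spot at (263,206); grey right (390,198), whose bead looks unbroken; purple (241,296) and yellow (404,292) are look-alikes. I'll check the left grey stub in enlarged crops.

Run:
```python
import cv2,pickle,numpy as np
s,d=pickle.load(open("f0.pkl","rb"))
def crop(n,u,v,h,k): 
    im=d[n]["image"][v-h:v+h,u-h:u+h,::-1]; return cv2.resize(im,None,fx=k,fy=k,interpolation=cv2.INTER_CUBIC)
a=np.hstack([crop("top",250,205,36,5.5),crop("top",390,198,36,5.5)])
b=np.hstack([crop("scene",382,238,36,5.5),crop("scene",266,157,36,5.5)])
o=np.vstack([a,b]);o=cv2.resize(o,(600,600));cv2.imwrite("pics/crop0.png",o)
```

```text
(no output)
```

View pics/crop0.png

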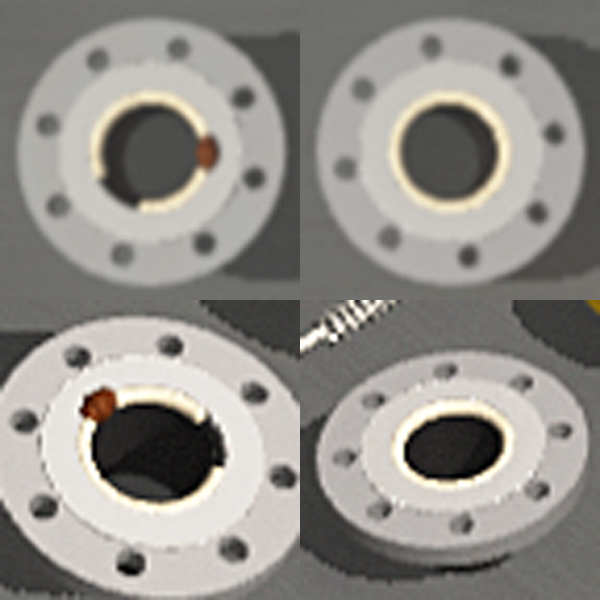

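Left grey stub is the faulty one: brown lump at right (top px ~264,205), dark gap at lower left (~242,216). The right grey stub's bead is unbroken. Next I'll measure by rectifying to the z=0.1 plane.

```bash
cat > h.py <<'E'
import cv2,numpy as np
def ray(f,u,v,z):
    d=np.linalg.inv(f["mtx"])@[u,v,1.];d=f["R"].T@d;c=-f["R"].T@f["t"]
    return (c+d*(z-c[2])/d[2])
def proj(f,X):
    p=f["mtx"]@(f["R"]@np.asarray(X)+f["t"]);return p[:2]/p[2]
def rect(f,c,z=0.1,half=.12,n=480):
    # rectified: col -> -y, row -> -x
    g=np.linspace(half,-half,n)
    Y,X=np.meshgrid(c[1]+g,c[0]+g)
    P=np.stack([X,Y,np.full_like(X,z)],-1)@f["R"].T+f["t"]
    q=P@f["mtx"].T;q=(q[...,:2]/q[...,2:]).astype(np.float32)
    return cv2.remap(f["image"],q[...,0],q[...,1],cv2.INTER_CUBIC)
E
python3 - <<'E'
from h import *;import pickle
s,d=pickle.load(open("f0.pkl","rb"))
t=d["top"]
c=ray(t,250.2,205.5,.1);g=ray(t,242.3,215.6,.1);l=ray(t,263.7,205.5,.105)
print(c,g,l)
for n,w in(("gap",g-c),("lump",l-c)):print(n,np.hypot(*w[:2]),np.degrees(np.arctan2(w[1],w[0])))
o=[]
for n in("top","scene"):
    r=rect(d[n],c)[:,:,::-1].copy()
    # fit outer circle: threshold bright
    o.append(r)
    gr=cv2.cvtColor(r,cv2.COLOR_BGR2GRAY)
    C=cv2.HoughCircles(cv2.GaussianBlur(gr,(5,5),0),cv2.HOUGH_GRADIENT_ALT,1,50,param1=150,param2=.7,minRadius=185,maxRadius=215)
    if C is not None:
        for x,y,R in C[0][:3]: print(n,x,y,R,"->",c[0]+.12-y*.24/479,c[1]+.12-x*.24/479)
cv2.imwrite("pics/rect0.png",cv2.resize(np.hstack(o),(800,400)))
E
```

```text
[0.53523105 0.21862287 0.1       ] [0.50395515 0.24318264 0.1       ] [0.53442816 0.17579854 0.105     ]
gap 0.03976637303882761 141.85879894697283
lump 0.04283185272493847 -91.07408413972406
scene 237.0 230.0 199.81099 -> 0.539990975207474 0.21987548202909296
```

View pics/rect0.png

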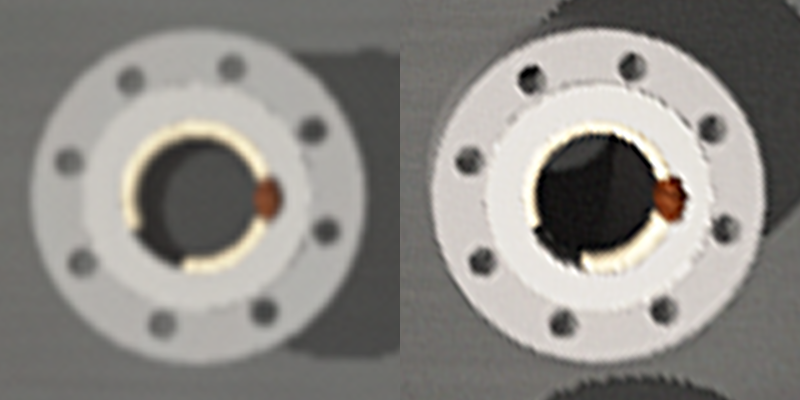

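```bash
cat > m.py <<'E'
from plant import readout
import numpy as np,sys
from scipy.spatial.transform import Rotation as Ro
s=readout.state();q=s["tool_rot"];R=Ro.from_quat([*q[1:],q[0]]).as_matrix()
T=np.array([float(a) for a in sys.argv[1:4]])
print(s["time"],s["tool_pos"].round(4),s["joint_pos"].round(3),s["gripper_width"],s["contact_force"].round(2));print(R.round(3));print("cm in tool",(R.T@(T-s["tool_pos"])*100).round(2))
E
python3 m.py .504 .2454 .20
```

```text
0.15 [0.204  0.5903 0.2413] [ 1.119  0.053  1.614 -0.     1.476 -0.119] 0.9975154758225558 [-0.2   0.59  0.42]
[[ 0.945 -0.001  0.327]
 [-0.327 -0.001  0.945]
 [-0.    -1.    -0.002]]
cm in tool [ 39.62   4.16 -22.79]
```

Emit:
{"op": "play_rows", "data": {
  "slide": [
    [3.3,0,-1.9],
    [3.3,0,-1.9],
    [3.3,0,-1.9],
    [3.3,0,-1.9],
    [3.3,0,-1.9],
    [3.3,0,-1.9],
    [3.3,0,-1.9],
    [3.3,0,-1.9],
    [3.3,0,-1.9],
    [3.3,0,-1.9],
    [3.3,0,-1.9],
    [3.3,0,-1.9]
  ],
  "yaw": [0,0,0,0,0,0,0,0,0,0,0,0],
  "grip": [1,1,1,1,1,1,1,1,1,1,1,1]
}}

```text
time: 1.35
tool_pos: [0.5046, 0.2444, 0.242]
tool_rot: [-0.697, 0.697, -0.117, 0.117]
contact_force: [0.3, -0.3, -0.1]
gripper_width: 0.001
```

Emit:
{"op": "play_rows", "data": {
  "slide": [
    [0,0,0],
    [0,0,0],
    [0,0,0]
  ],
  "yaw": [0,0,0],
  "grip": [1,1,1]
}}

```text
time: 1.65
tool_pos: [0.5033, 0.2464, 0.242]
tool_rot: [0.697, -0.697, 0.117, -0.117]
contact_force: [-0.0, 0.2, 0.0]
gripper_width: 0.0
```

```bash
python3 m.py .504 .2454 .126
python3 - <<'E'
from plant import readout,cams
import cv2,pickle
s=readout.state();d={}
for n in("wrist","scene"):
    d[n]=cams.grab_frame(n);cv2.imwrite(f"pics/{n}1.png",d[n]["image"][:,:,::-1])
pickle.dump((s,d),open("f1.pkl","wb"))
E
```

```text
1.65 [0.5033 0.2464 0.242 ] [ 0.322 -0.1    1.764  0.     1.479 -0.916] 0.00039388129811080937 [-0.02  0.2   0.03]
[[ 0.945 -0.001  0.326]
 [-0.326  0.     0.945]
 [-0.001 -1.    -0.   ]]
cm in tool [ 0.11 11.6  -0.07]
```

View pics/wrist1.png

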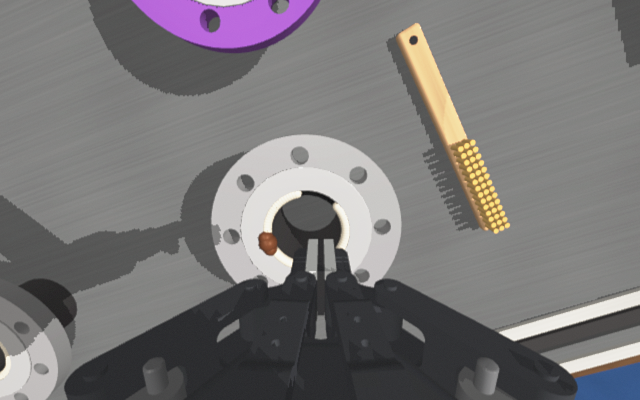

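View pics/scene1.png

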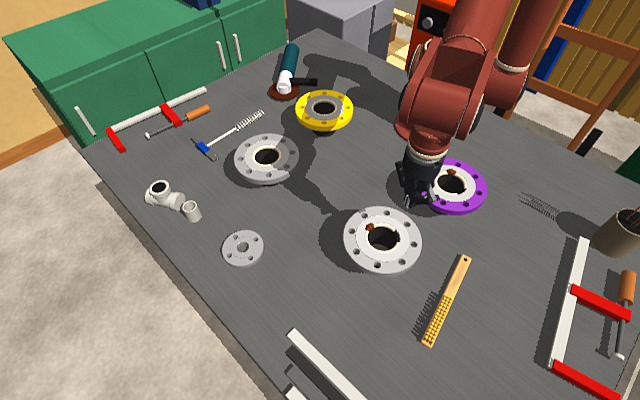

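The wrist view shows the lump at (268,243) and the gap at about (317,197), at the top of the bore; closed fingertips are near (320,240). I'll check the prediction against these.

Run:
```python
import cv2,pickle,numpy as np
from scipy.spatial.transform import Rotation as Ro
s,d=pickle.load(open("f1.pkl","rb"));f=d["wrist"];q=s["tool_rot"]
R=Ro.from_quat([*q[1:],q[0]]).as_matrix();M=f["mount"]
im=cv2.resize(f["image"][60:310,170:470,::-1],None,fx=2.6,fy=2.33,interpolation=cv2.INTER_CUBIC)
def pj(X,tool=False):
    X=np.array(X,float)
    if not tool:X=R.T@(X-s["tool_pos"])
    p=f["mtx"]@(np.linalg.inv(M)@[*X,1])[:3];return p[:2]/p[2]
def mark(X,col,t=False):
    p=pj(X,t);print(p.round(1));cv2.circle(im,(int((p[0]-170)*2.6),int((p[1]-60)*2.33)),3,col,-1)
C=np.array([.538,.220,.1])
mark(C,(0,255,0));mark([.504,.2454,.1],(0,0,255));mark([.537,.1775,.107],(255,0,0));mark([0,.011,0],(255,0,255),True)
for a in range(0,360,10):
    a=np.radians(a)
    mark(C+[.1*np.cos(a),.1*np.sin(a),0],(0,255,255))if 0 else cv2.circle(im,tuple(int(v) for v in (pj(C+[.1*np.cos(a),.1*np.sin(a),0])-[170,60])*[2.6,2.33]),2,(0,255,255),-1)
    cv2.circle(im,tuple(int(v) for v in (pj(C+[.0425*np.cos(a),.0425*np.sin(a),0])-[170,60])*[2.6,2.33]),2,(255,255,0),-1)
cv2.imwrite("pics/chk1.png",im)
```

```text
[307.8 232.6]
[320.  195.5]
[268.8 246.8]
[320.7 253.6]
```

View pics/chk1.png

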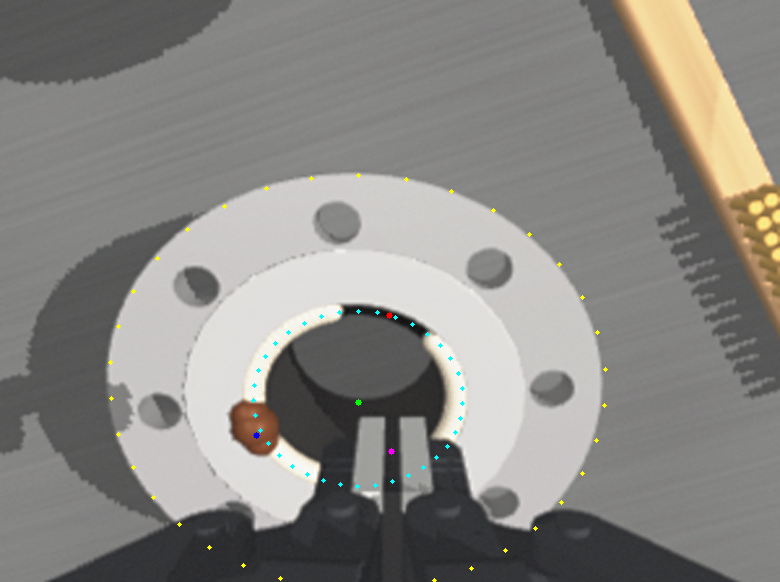

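Run:
```python
import pickle,numpy as np
s,d=pickle.load(open("f1.pkl","rb"));f=d["wrist"]
for x in(-.011,0,.011):
  for y in (.011,.017,.024):
    p=f["mtx"]@(np.linalg.inv(f["mount"])@[x,y,0,1])[:3];print(x,y,(p[:2]/p[2]).round(1))
```

```text
-0.011 0.011 [320.7 235.6]
-0.011 0.017 [320.7 231.4]
-0.011 0.024 [320.7 227. ]
0 0.011 [320.7 253.6]
0 0.017 [320.7 248.9]
0 0.024 [320.7 243.9]
0.011 0.011 [320.7 271. ]
0.011 0.017 [320.7 265.8]
0.011 0.024 [320.7 260.2]
```

Emit:
{"op": "play_rows", "data": {
  "slide": [
    [0.1,3,-0.1],
    [0,3,0],
    [0,2,0],
    [0,1.5,0],
    [0,1,0],
    [0,0.6,0],
    [0,0.4,0],
    [0,0,0],
    [0,0,0]
  ],
  "yaw": [0,0,0,0,0,0,0,0,0],
  "grip": [1,1,1,1,1,1,1,1,1]
}}

```text
time: 2.65
tool_pos: [0.5051, 0.2447, 0.1282]
tool_rot: [0.698, -0.697, 0.117, -0.118]
contact_force: [-0.3, 0.2, -0.1]
gripper_width: 0.004
```

```bash
python3 m.py .504 .2454 .125
python3 - <<'E'
from plant import readout,cams
import cv2,pickle,numpy as np
f=cams.grab_frame("scene");a=f["image"][190:270,330:440,::-1]
g=cams.grab_frame("wrist")["image"][100:350,170:470,::-1]
cv2.imwrite("pics/gap.png",np.hstack([cv2.resize(a,(400,300),interpolation=2),cv2.resize(g,(360,300))]))
E
```

```text
2.65 [0.5051 0.2447 0.1282] [ 3.190e-01 -1.000e-03  1.864e+00  0.000e+00  1.276e+00 -9.190e-01] 0.004436112449335269 [-0.35  0.2  -0.1 ]
[[ 0.945  0.001  0.327]
 [-0.327  0.     0.945]
 [ 0.001 -1.     0.001]]
cm in tool [-0.13  0.32  0.03]
```

View pics/gap.png

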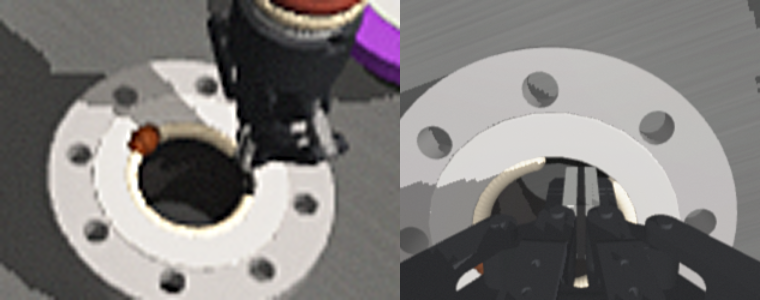

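The fingertips are over the gap and clear of the face. After a small correction I'll hold.

Emit:
{"op": "play_rows", "data": {
  "slide": [
    [-0.1,0.2,0],
    [0,0,0],
    [0,0,0],
    [0,0,0],
    [0,0,0],
    [0,0,0],
    [0,0,0],
    [0,0,0],
    [0,0,0],
    [0,0,0],
    [0,0,0],
    [0,0,0]
  ],
  "yaw": [0,0,0,0,0,0,0,0,0,0,0,0],
  "grip": [1,1,1,1,1,1,1,1,1,1,1,1]
}}

```text
time: 3.95
tool_pos: [0.5036, 0.2449, 0.1253]
tool_rot: [0.697, -0.697, 0.117, -0.117]
contact_force: [-0.1, 0.0, 0.1]
gripper_width: 0.005
```

Emit:
{"op": "play_rows", "data": {
  "slide": [
    [0,0,0],
    [0,0,0],
    [0,0,0],
    [0,0,0],
    [0,0,0],
    [0,0,0],
    [0,0,0],
    [0,0,0],
    [0,0,0],
    [0,0,0],
    [0,0,0],
    [0,0,0]
  ],
  "yaw": [0,0,0,0,0,0,0,0,0,0,0,0],
  "grip": [1,1,1,1,1,1,1,1,1,1,1,1]
}}

```text
time: 5.15
tool_pos: [0.5036, 0.2449, 0.1253]
tool_rot: [-0.697, 0.697, -0.117, 0.117]
contact_force: [-0.7, 0.3, -0.3]
gripper_width: -0.0
```

Emit:
{"op": "play_rows", "data": {
  "slide": [
    [0,0,0],
    [0,0,0],
    [0,0,0],
    [0,0,0],
    [0,0,0],
    [0,0,0]
  ],
  "yaw": [0,0,0,0,0,0],
  "grip": [1,1,1,1,1,1]
}}

```text
time: 5.75
tool_pos: [0.5036, 0.2449, 0.1253]
tool_rot: [-0.697, 0.697, -0.117, 0.117]
contact_force: [-0.2, 0.3, -0.1]
gripper_width: 0.0
```

```bash
python3 m.py .537 .1775 .175;python3 m.py .537 .1775 .133
```

```text
5.75 [0.5036 0.2449 0.1253] [ 0.32   0.     1.868 -0.     1.273 -0.918] 0.00048089490988176785 [-0.25  0.33 -0.1 ]
[[ 0.945 -0.     0.327]
 [-0.327 -0.     0.945]
 [-0.    -1.    -0.   ]]
cm in tool [ 5.36 -4.97 -5.28]
5.75 [0.5036 0.2449 0.1253] [ 0.32   0.     1.868 -0.     1.273 -0.918] 0.00048089490988176785 [-0.25  0.33 -0.1 ]
[[ 0.945 -0.     0.327]
 [-0.327 -0.     0.945]
 [-0.    -1.    -0.   ]]
cm in tool [ 5.36 -0.77 -5.28]
```

Held 2.7 s or more over the gap. Next I'll lift, go across, and come down over the lump.

Emit:
{"op": "play_rows", "data": {
  "slide": [
    [0,-2.5,0],
    [0,-2.5,0],
    [1.8,0,-1.8],
    [1.8,0,-1.8],
    [1.8,0,-1.7],
    [0,0,0],
    [0,1.5,0],
    [0,1.2,0],
    [0,0.8,0],
    [0,0.4,0],
    [0,0,0],
    [0,0,0]
  ],
  "yaw": [0,0,0,0,0,0,0,0,0,0,0,0],
  "grip": [1,1,1,1,1,1,1,1,1,1,1,1]
}}

```text
time: 6.95
tool_pos: [0.5374, 0.1775, 0.1364]
tool_rot: [0.697, -0.697, 0.117, -0.117]
contact_force: [-1.3, 0.0, 0.7]
gripper_width: 0.001
```

```bash
python3 m.py .537 .1775 .132
python3 - <<'E'
from plant import readout,cams
import cv2,pickle,numpy as np
f=cams.grab_frame("scene");a=f["image"][190:270,330:440,::-1]
g=cams.grab_frame("wrist")["image"][100:350,170:470,::-1]
cv2.imwrite("pics/lump.png",np.hstack([cv2.resize(a,(400,300),interpolation=2),cv2.resize(g,(360,300))]))
E
```

```text
6.95 [0.5374 0.1775 0.1364] [ 0.187  0.002  1.847  0.     1.292 -1.051] 0.0014248158963442294 [-1.35  0.    0.69]
[[ 0.945  0.     0.326]
 [-0.326  0.     0.945]
 [ 0.    -1.     0.   ]]
cm in tool [-0.04  0.44 -0.01]
```

View pics/lump.png

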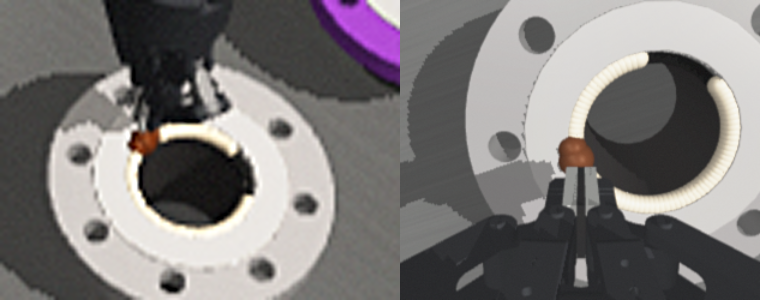

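The fingertips sit over the lump without touching it. I'll lower 3 mm and hold.

Emit:
{"op": "play_rows", "data": {
  "slide": [
    [0,0.3,0],
    [0,0,0],
    [0,0,0],
    [0,0,0],
    [0,0,0],
    [0,0,0],
    [0,0,0],
    [0,0,0],
    [0,0,0],
    [0,0,0],
    [0,0,0],
    [0,0,0]
  ],
  "yaw": [0,0,0,0,0,0,0,0,0,0,0,0],
  "grip": [1,1,1,1,1,1,1,1,1,1,1,1]
}}

```text
time: 8.25
tool_pos: [0.5373, 0.1772, 0.1333]
tool_rot: [-0.697, 0.697, -0.117, 0.117]
contact_force: [0.5, -0.5, -0.2]
gripper_width: 0.003
```

Emit:
{"op": "play_rows", "data": {
  "slide": [
    [0,0,0],
    [0,0,0],
    [0,0,0],
    [0,0,0],
    [0,0,0],
    [0,0,0],
    [0,0,0],
    [0,0,0],
    [0,0,0],
    [0,0,0],
    [0,0,0],
    [0,0,0]
  ],
  "yaw": [0,0,0,0,0,0,0,0,0,0,0,0],
  "grip": [1,1,1,1,1,1,1,1,1,1,1,1]
}}

```text
time: 9.45
tool_pos: [0.5374, 0.1772, 0.1333]
tool_rot: [0.697, -0.697, 0.117, -0.117]
contact_force: [0.1, 0.0, -0.4]
gripper_width: 0.0
```

Emit:
{"op": "play_rows", "data": {
  "slide": [
    [0,0,0],
    [0,0,0],
    [0,0,0],
    [0,0,0],
    [0,0,0],
    [0,0,0]
  ],
  "yaw": [0,0,0,0,0,0],
  "grip": [1,1,1,1,1,1]
}}

```text
time: 10.05
tool_pos: [0.5374, 0.1772, 0.1333]
tool_rot: [0.697, -0.697, 0.117, -0.117]
contact_force: [-0.0, -0.6, 0.2]
gripper_width: -0.001
```

```bash
python3 m.py .30 .50 .32
```

```text
10.05 [0.5374 0.1772 0.1333] [ 0.187  0.005  1.849  0.     1.287 -1.051] -0.0010010488478737394 [-0.04 -0.57  0.19]
[[ 0.945  0.     0.327]
 [-0.327  0.     0.945]
 [-0.    -1.     0.   ]]
cm in tool [-32.98 -18.67  22.76]
```

Held for 3 s. Next: straight up, then back the way the arm came.

Emit:
{"op": "play_rows", "data": {
  "slide": [
    [0,-3,0],
    [0,-4,0],
    [0,-4,0],
    [0,-4,0],
    [-3.3,-1,2.3],
    [-3.3,-1,2.3],
    [-3.3,-1,2.3],
    [-3.3,0,2.3],
    [-3.3,0,2.3],
    [-3.3,0,2.3],
    [-3.3,0,2.3],
    [-3.3,0,2.3]
  ],
  "yaw": [0,0,0,0,0,0,0,0,0,0,0,0],
  "grip": [1,1,1,1,1,1,1,1,1,1,1,1]
}}

```text
time: 11.25
tool_pos: [0.3467, 0.4385, 0.3134]
tool_rot: [0.697, -0.697, 0.117, -0.117]
contact_force: [0.6, 0.3, -0.1]
gripper_width: 0.001
```

Emit:
{"op": "play_rows", "data": {
  "slide": [
    [-3,0,2],
    [-2,0,1.4],
    [0,0,0],
    [0,0,0],
    [0,0,0],
    [0,0,0],
    [0,0,0]
  ],
  "yaw": [0,0,0,0,0,0,0],
  "grip": [1,1,1,1,1,1,1]
}}

```text
time: 11.95
tool_pos: [0.3125, 0.4851, 0.3134]
tool_rot: [0.697, -0.697, 0.118, -0.118]
contact_force: [-0.2, -0.0, -0.6]
gripper_width: 0.001
```

```bash
python3 m.py .504 .2454 .1
python3 - <<'E'
from plant import cams
import cv2
cv2.imwrite("pics/top2.png",cams.grab_frame("top")["image"][:,:,::-1])
E
```

```text
11.95 [0.3125 0.4851 0.3134] [ 0.87  -0.094  1.64  -0.     1.595 -0.367] 0.0008769916437028106 [-0.15 -0.04 -0.59]
[[ 0.945  0.     0.328]
 [-0.328  0.     0.945]
 [ 0.    -1.     0.   ]]
cm in tool [ 25.95  21.34 -16.37]
```

View pics/top2.png

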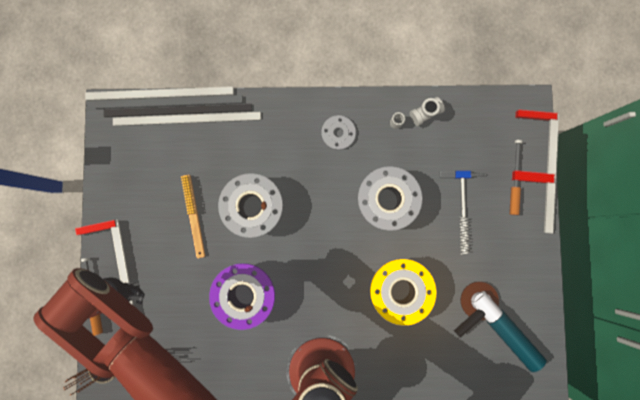

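The arm is drawn back and everything is where it was: faulty stub (250,205), sound stub (390,198), brush, hammer and small flange all unchanged.

```bash
python3 -c "
from plant import workorder;print(workorder.job_done())"
```

```text
the job is handed in; nothing more can be done
None
```

I pointed out both faults on the left grey stub, the gap first and then the lump, and handed the job in at about 12 s.

- **Gap:** the closed fingertips were held about 14 mm above it for about 3 s, with the TCP at (0.504, 0.245, 0.125).
- **Lump:** the fingertips were held about 15 mm above its top for about 3 s, with the TCP at (0.537, 0.177, 0.133).
- **Final position:** the hand is drawn back about 37 cm from the gap.

**Checks:**
- The top and scene cameras agreed on the weld's position, and the wrist camera confirmed it to within 1–2 mm.
- Measured contact force stayed under about 1.5 N in every reading I took.
- The last top view shows both stubs, the brush, hammer and small flange where they started.
- From the wrist view, the shut fingertips may reach slightly less than the stated 11 mm past the TCP. That would put them up to about 4 mm higher than given, still within the 1–2 cm band.

No check failed.

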